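Bring the black knob to the front of the parts wheel

TASK

Turn the parts wheel, by pushing with the fingertips in the notches of its rim, until the black knob stands at the front, in line with the red arrow, and leave it there at rest. Do not touch or lift the parts on the wheel: all of them stay standing in their nests. Leave the other things on the worktop alone.

Things in the scene. Friction and masses are not known exactly. Their poses are not given: they have to be found in the camera images.
- carousel_base: fixed dark steel foot of the parts wheel; origin on the worktop on the wheel's vertical axis, z up. A flat tongue, 44 mm wide, at most 8 mm high, runs along the foot's -x (roughly towards the robot) to 185 mm from the axis; on it, 147 to 174 mm from the axis, a flat red arrow head points at the hub: this is the front
- front_place (a point): point fixed to the foot, 78 mm from the axis in line with the red arrow, at the height of the wheel's top: where the centre of the part at the front has to be
- carousel (a joint): turning angle of the wheel, rad, 0 at the start, growing anticlockwise seen from above; free over nearly two turns either way; stiff bearing (about 0.15 N m), so it needs 1 to 2 N at the rim and stays where it is left
- wheel_hub (a point): centre of the wheel's top face, 34 mm above the worktop, on the axis. The wheel is a flat aluminium star, 280 mm across, from 12 to 34 mm above the worktop, with five lobes 42 degrees wide and five finger notches between them. Each lobe carries a nest: a blue ring 66 mm inside, 4 mm high, centred 78 mm from the axis. A low cap rises 9 mm at the hub
- notch0 (a point): middle of a finger notch in the wheel's rim, 123 mm from the axis at the height of the wheel's top (34 mm); the notch is about 60 mm wide, has near-radial side walls 22 mm high (from 12 to 34 mm above the worktop) and runs in to radius 106 mm. It turns with the wheel; below it is only the worktop (and the tongue, at the front); the notches are 72 degrees apart, halfway between the nests
- notch1 (a point): middle of a finger notch in the wheel's rim, 123 mm from the axis at the height of the wheel's top (34 mm); the notch is about 60 mm wide, has near-radial side walls 22 mm high (from 12 to 34 mm above the worktop) and runs in to radius 106 mm. It turns with the wheel; below it is only the worktop (and the tongue, at the front)
- notch2 (a point): middle of a finger notch in the wheel's rim, 123 mm from the axis at the height of the wheel's top (34 mm); the notch is about 60 mm wide, has near-radial side walls 22 mm high (from 12 to 34 mm above the worktop) and runs in to radius 106 mm. It turns with the wheel; below it is only the worktop (and the tongue, at the front)
- notch3 (a point): middle of a finger notch in the wheel's rim, 123 mm from the axis at the height of the wheel's top (34 mm); the notch is about 60 mm wide, has near-radial side walls 22 mm high (from 12 to 34 mm above the worktop) and runs in to radius 106 mm. It turns with the wheel; below it is only the worktop (and the tongue, at the front)
- notch4 (a point): middle of a finger notch in the wheel's rim, 123 mm from the axis at the height of the wheel's top (34 mm); the notch is about 60 mm wide, has near-radial side walls 22 mm high (from 12 to 34 mm above the worktop) and runs in to radius 106 mm. It turns with the wheel; below it is only the worktop (and the tongue, at the front)
- black_knob: black round knob, 40 mm across, 26 mm high: the part wanted at the front; stands loose in one of the wheel's nests (any of them); origin at the centre of its underside, z up
- brass_bush: tan (brass coloured) bush, 24 mm across, 25 mm high; stands loose in one of the wheel's nests (any of them); origin at the centre of its underside, z up
- block_a: white block with two dark holes, 30x45x20 mm; stands loose in one of the wheel's nests (any of them); origin at the centre of its underside, z up
- flange: white round flange, 62 mm across, 21 mm high; stands loose in one of the wheel's nests (any of them); origin at the centre of its underside, z up
- block_b: white block like the other, 30x45x20 mm; stands loose in one of the wheel's nests (any of them); origin at the centre of its underside, z up
- screwdriver: screwdriver with red handle, 162 mm long, 22 mm thick, loose on the worktop to the left of or behind the wheel; to be left alone
- tape: roll of masking tape, 91 mm across, 24 mm high, loose on the worktop to the left of or behind the wheel; to be left alone
- gauge: upright white gauge block, 20x20x98 mm, loose on the worktop to the left of or behind the wheel; to be left alone
There are look-alikes about, which are no part of the job. Leave any pink or turquoise look-alike of the brass_bush alone.

How it is judged (in metres and radians):
At the end, for the whole second after the job is handed in: The black knob's centre is within 14 mm (about 10 degrees of wheel) of the front place; the wheel is at rest (under 0.05 rad/s); every part stands upright on the wheel's top, 50 to 106 mm from the axis (horizontal distance between black_knob and front_place below 0.014 m and velocity of joint carousel between -0.05 and 0.05 rad/s and horizontal distance between black_knob and wheel_hub between 0.05 and 0.106 m and height (world z) of black_knob between 0.03 and 0.038 m and angle between each of black_knob, brass_bush, block_a, flange, block_b's own z axis and vertical below 0.15 rad and linear speed of each of black_knob, brass_bush, block_a, flange, block_b below 0.02 m/s and horizontal distance between brass_bush and wheel_hub between 0.05 and 0.106 m and height (world z) of brass_bush between 0.03 and 0.038 m and horizontal distance between block_a and wheel_hub between 0.05 and 0.106 m and height (world z) of block_a between 0.03 and 0.038 m and horizontal distance between flange and wheel_hub between 0.05 and 0.106 m and height (world z) of flange between 0.03 and 0.038 m and horizontal distance between block_b and wheel_hub between 0.05 and 0.106 m and height (world z) of block_b between 0.03 and 0.038 m); the robot touches nothing.
It fails at once if the robot touches a part on the wheel (more than 1 N) (contact force between any of the fingers, the arm and black_knob above 1 N or contact force between any of the fingers, the arm and brass_bush above 1 N or contact force between any of the fingers, the arm and block_a above 1 N or contact force between any of the fingers, the arm and flange above 1 N or contact force between any of the fingers, the arm and block_b above 1 N).
It fails at once if a part on the wheel is lifted more than 12 mm or falls off the wheel (height (world z) of any of black_knob, brass_bush, block_a, flange, block_b above 0.046 m or height (world z) of any of black_knob, brass_bush, block_a, flange, block_b below 0.026 m).
It fails at once if another thing on the worktop is moved more than 20 mm (distance of any of screwdriver, tape, gauge from where it was at the start of the episode above 0.02 m).
It also fails if it takes over 64 s, if anything falls off the work surface, if the arm or the gripper's body presses on something with over 40 N, if the wrist force passes 120 N, or if a joint passes its speed limit or range.

ROBOT

A 6-joint arm with a two-finger parallel gripper is mounted at the origin on a cart in front of the work surface, level with it; the furniture and walls round the work are solid. World frame = base frame: x ahead of the robot, y to its left, z up, the work surface at z = 0. Lengths are in m, angles in degrees, forces in N, time in s.
With the tool pointing down it reaches from about 0.25 to 0.725 m from the base axis. Payload 9.7 kg.
Tool frame: the origin (TCP) lies at the very end of the fingers, on their centre line; the grasp point (between the pads) lies 19 mm behind it (bot.pinch_z is the distance from the TCP to the grasp point, in m); x points along the fingers, z is the direction in which the jaws open and shut, and the axes are right-handed (so a half turn about x gives the same grasp; the last joint's range is limited). The gripper opens to 85 mm and grips with 20 to 120 N. Pads are 22 mm wide; open, the fingers measure 114 mm over their backs; the gripper's body (76 mm by 85 mm) begins 54 mm behind the grasp point. The pads swing forward as they close: fully open they stand 13 mm farther back than shut.
Start: joints at [74.313, 4.979, 10.078, 95.1, 0, 90], TCP at [0.149, 0.53, 0.231] pointing down, gripper open.
Joint ranges: [-179.16, 179.16], [-48.56, 103.87], [-65.8, 70.77], [-126.05, 130.52], [-82.76, 87.17], [-180, 180]. Speed limits (degrees/s): [127.2, 127.2, 147.25, 180, 180, 180].

INTERFACE

Orientations are given as [roll, pitch, yaw] about the fixed x, y, z axes, in that order (R = Rz(yaw) Ry(pitch) Rx(roll)).
In Python, from workcell import bot gives the robot as it stands.
- The arm moves only by the tool play_rows, never from a script. Its argument "rows" is a list of rows, each a list of 3 entries, a list of its own where there are three numbers: the shift along the tool's x, y, z in cm, then the turn about the tool's x in degrees, then the finger opening in cm, from 0 to 8.54. A call has 1 to 12 rows; each row is the pose to reach, as a shift and turn from the pose commanded when the call began, along the tool's axes at that moment; what a row does not reach only later rows make up. A row lasts 1/12 s, in which the tool goes at most 41.7 mm and 7.16 degrees, less where a joint would pass 70% of its speed; a pose out of reach is approached as far as the arm can. A call with a gripper value outside its range is refused whole. The fingers move at their own pace and stop on an object; "squeeze" is the grip in N (left out, the last holds). Time passes only in rows, so rows that repeat a pose let the fingers close. It gives the time, the measured TCP pose, the force and the opening at its end, in the units of the state.
- bot.get_obs(): the state, without advancing time (a new reading comes with each control period).
- bot.camera(name): name is "scene" or "side" or "wrist"; returns (picture, depth): 400x640x3 uint8, blue, green, red; 400x640 float32, m along the optical axis (not along the pixel's ray), 0 where there is no reading.
- bot.camera_model(name): a dict with "fx", "fy", "cx", "cy" (pixels), "origin" and "attitude" of the camera in the world; the wrist camera has in their place "mount" (4x4, takes a point from camera to tool coordinates, whose origin is the TCP and whose axes are the tool frame's). Camera axes: x right, y down, z forward; pixel columns grow to the right and rows downward; lengths in m; the calibration is good to about 2 mm. The wrist camera is an equidistant fisheye: a pixel r from the principal point sees the ray r / f radians off the axis. A picture is of the moment at which its call begins: read the wrist's pose just before it. camera_model takes no time and is no camera call.
- bot.job_done(): hands the job in, once; it reports no verdict.
The state is a dict: "time": time; "q": joint angles; "qd": joint speeds; "joint_efforts": joint torques, N m; "ee_pos": TCP position; "tcp_rot": TCP orientation; "wrist_force": force on the tool from outside, world axes, zero at the start; "torque": the same for the moment, N m; "opening": finger opening in m.
Only numpy, scipy, OpenCV 4.12 (cv2) and the standard library are available. Lean on these libraries where they do the work, as an engineer would, in place of code of your own. Each camera call takes 0.05 s, during which the arm holds its last target.

## Working session

There is one attempt and no reset: what is moved stays moved. The work goes in short steps, Python scripts to look and compute and a tool call to move; the robot and the scene stay as the last step left them, time stands still between calls to the robot, and variables do not carry over. Pictures are saved under pics/ and viewed, and the job is handed in when it is done.

Besides the shell and the picture viewer there is one more tool, called as name(argument=value, ...), one argument or row to a line, values as JSON. play_rows: Moves the arm, as the interface text tells. Its arguments: {"type":"object","properties":{"rows":{"type":"array"},"squeeze":{"type":"number"}},"required":["rows"]}

```bash
mkdir -p pics; ls
python3 - <<'E'
from workcell import bot
import cv2,numpy as np
o=bot.get_obs(); print({k:np.round(v,3).tolist() for k,v in o.items()})
for n in ("scene","side","wrist"):
    p,d=bot.camera(n); cv2.imwrite(f"pics/{n}0.png",p); np.save(f"pics/{n}0.npy",d); m=bot.camera_model(n); print(n,m)
E
```

```text
pics
{'time': 0.0, 'q': [74.313, 5.011, 10.035, 95.099, -0.001, 90.001], 'qd': [0.008, 0.071, -0.081, -0.062, 0.05, 0.013], 'joint_efforts': [0.001, -52.039, 46.48, 0.017, 0.0, 0.0], 'ee_pos': [0.149, 0.529, 0.231], 'tcp_rot': [-179.609, 89.926, -105.297], 'wrist_force': [0.322, -0.238, -1.148], 'torque': [-0.005, 0.028, -0.055], 'opening': 0.085}
scene {'fx': 400.66855172822454, 'fy': 400.66855172822454, 'cx': 316.61985343649803, 'cy': 197.9522701132658, 'origin': array([-0.05460384,  0.46215701,  0.42634217]), 'attitude': array([-115.93446483,    0.18764648, -119.40000074])}
side {'fx': 504.9944874737227, 'fy': 504.9944874737227, 'cx': 319.9278789149577, 'cy': 200.4319160520615, 'origin': array([0.23098039, 0.97013265, 0.89383401]), 'attitude': array([-130.93197986,    0.47263294, -157.74461885])}
wrist {'fx': 309.70691628693146, 'fy': 309.70691628693146, 'cx': 321.4150420244879, 'cy': 201.00168774177072, 'mount': array([[-8.16381856e-05, -3.13442862e-01,  9.49607059e-01,
        -1.41630533e-01],
       [ 7.47171568e-04, -9.49606816e-01, -3.13442718e-01,
         8.05556629e-02],
       [ 9.99999718e-01,  6.83930500e-04,  3.11719772e-04,
        -1.42325187e-03],
       [ 0.00000000e+00,  0.00000000e+00,  0.00000000e+00,
         1.00000000e+00]])}
```

View pics/scene0.png

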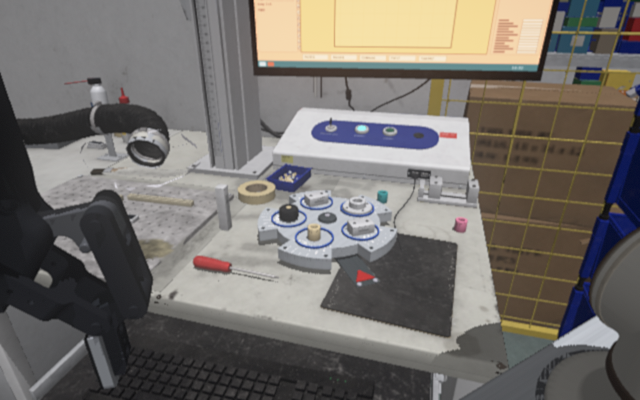

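View pics/side0.png

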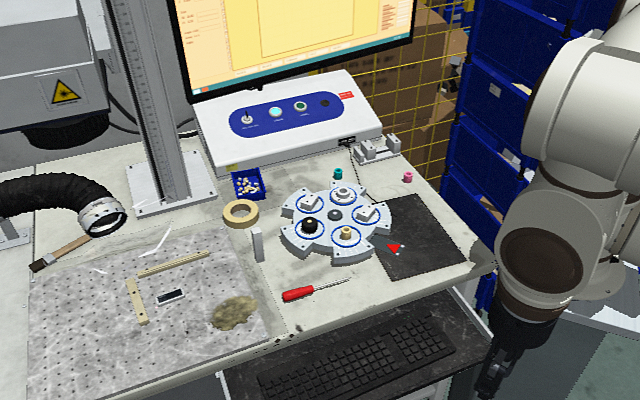

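View pics/wrist0.png

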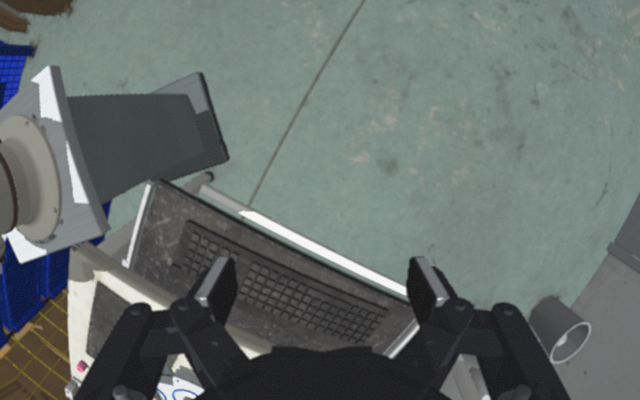

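The side view shows the hub at about (335,215), knob (309,226), bush (346,234), blocks (368,212) and (311,202), flange (344,193), and red arrow (395,248). I'll enlarge it and deproject.

```bash
cat > h.py <<'E'
import numpy as np,cv2
from scipy.spatial.transform import Rotation as Ro
from workcell import bot
def ray(n,uv):
    m=bot.camera_model(n);R=Ro.from_euler('xyz',m['attitude'],degrees=True).as_matrix()
    uv=np.atleast_2d(uv).astype(float)
    r=np.c_[(uv[:,0]-m['cx'])/m['fx'],(uv[:,1]-m['cy'])/m['fy'],np.ones(len(uv))]
    return np.array(m['origin']),r@R.T
def atz(n,uv,z):
    o,r=ray(n,uv); t=(z-o[2])/r[:,2]; return o+t[:,None]*r
def byd(n,uv,d):
    o,r=ray(n,uv); uv=np.atleast_2d(uv); return o+r*np.array([d[int(v),int(u)] for u,v in uv])[:,None]
def proj(n,P):
    m=bot.camera_model(n);R=Ro.from_euler('xyz',m['attitude'],degrees=True).as_matrix()
    c=(np.atleast_2d(P)-m['origin'])@R
    return np.c_[c[:,0]/c[:,2]*m['fx']+m['cx'],c[:,1]/c[:,2]*m['fy']+m['cy']]
E
python3 - <<'E'
from h import *
for n,box in(("side",(250,165,450,315)),("scene",(240,170,420,305))):
    p=cv2.imread(f"pics/{n}0.png");x0,y0,x1,y1=box
    cv2.imwrite(f"pics/{n}0c.png",cv2.resize(p[y0:y1,x0:x1],None,fx=4,fy=4,interpolation=cv2.INTER_CUBIC))
d=np.load("pics/side0.npy")
uv=[(335,213),(309,219),(346,230),(395,248),(330,300),(350,290)]
print(byd("side",uv,d).round(3))
d=np.load("pics/scene0.npy")
print(byd("scene",[(327,217),(288,207),(366,277),(300,290)],d).round(3))
E
```

```text
[[ 0.554  0.1    0.048]
 [ 0.599  0.159  0.063]
 [ 0.507  0.15   0.051]
 [ 0.391  0.12   0.005]
 [ 0.481  0.319 -0.002]
 [ 0.449  0.278  0.   ]]
[[0.547 0.101 0.043]
 [0.591 0.165 0.062]
 [0.386 0.119 0.008]
 [0.419 0.228 0.001]]
```

View pics/side0c.png

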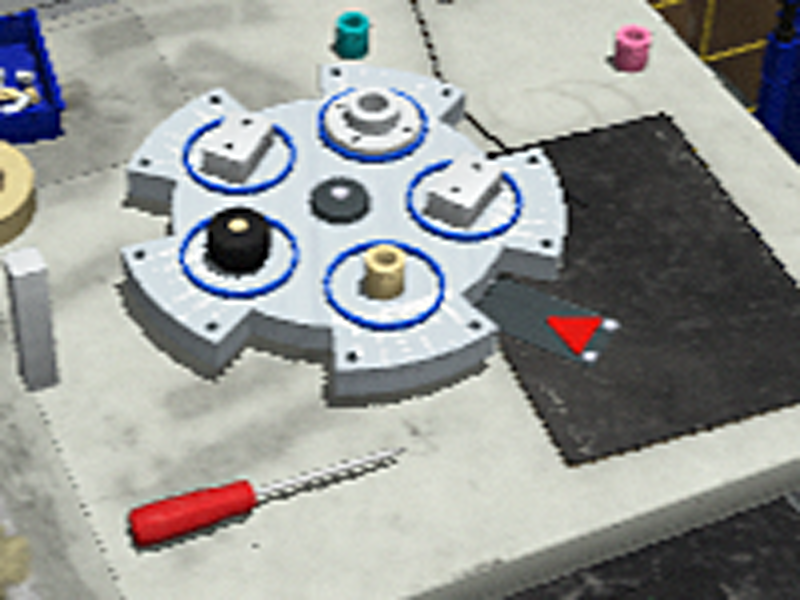

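View pics/scene0c.png

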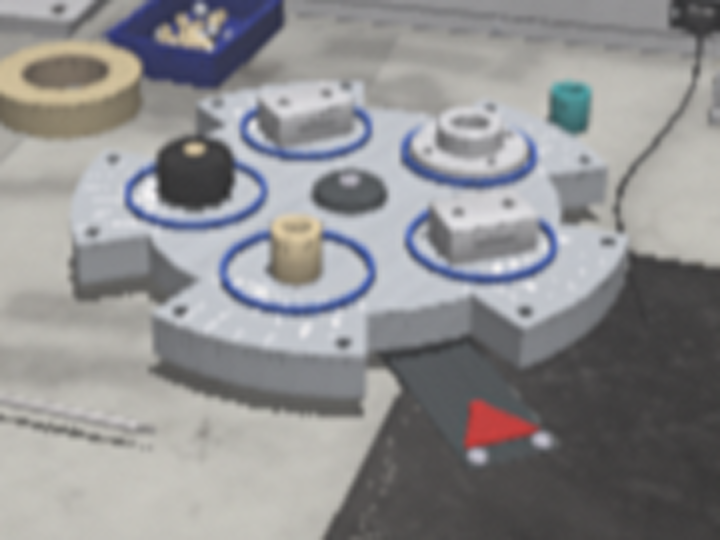

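```bash
cat > fit.py <<'E'
from h import *
from scipy.optimize import least_squares
def fit(n,p,x0,c0=(0.55,0.1),r=.034):
    b,g,rr=[p[...,i].astype(int) for i in range(3)]
    m=(b>90)&(b-rr>60)&(b-g>40)
    v,u=np.nonzero(m); P=atz(n,np.c_[u,v],0.0375)[:,:2]
    P=P[np.linalg.norm(P-c0,axis=1)<.135]
    def f(x):
        a=x[2]+np.arange(5)*2*np.pi/5
        C=x[:2]+.078*np.c_[np.cos(a),np.sin(a)]
        return np.abs(np.linalg.norm(P[:,None]-C,axis=2)-r).min(1)
    s=min((least_squares(f,[*c0,np.radians(t)],loss='soft_l1',f_scale=.002) for t in x0),key=lambda s:s.cost)
    return s.x,np.sqrt((s.fun**2).mean()),len(P)
E
python3 - <<'E'
from fit import *
C=atz("side",[(309.75,229),(346.25,236.25),(366.25,215),(343.25,196),(310,203.75)],.037)
c=C[:,:2].mean(0);print(c,[(np.linalg.norm(q[:2]-c).round(4),np.degrees(np.arctan2(*(q[:2]-c)[::-1])).round(1)) for q in C])
for n in("side","scene"):
    x,e,k=fit(n,cv2.imread(f"pics/{n}0.png"),range(0,72,12));print(n,x[:2],np.degrees(x[2])%72,e,k)
# arrow
for n in("side","scene"):
    p=cv2.imread(f"pics/{n}0.png").astype(int); m=(p[...,2]>150)&(p[...,1]<80)&(p[...,0]<80)
    v,u=np.nonzero(m);P=atz(n,np.c_[u,v],.008);k=np.linalg.norm(P[:,:2]-[.39,.12],axis=1)<.04;A=P[k].mean(0);print(n,A,k.sum(),np.linalg.norm(A[:2]-c),np.degrees(np.arctan2(*(A[:2]-c)[::-1])))
# objects
print("side gauge/screwdriver tip,handle", byd("side",[(256,231),(258,255),(350,278),(283,296),(312,289)],np.load("pics/side0.npy")).round(3))
E
```

```text
[0.55469319 0.0975895 ] [(np.float64(0.0789), np.float64(59.6)), (np.float64(0.0776), np.float64(131.1)), (np.float64(0.0781), np.float64(-156.9)), (np.float64(0.0785), np.float64(-84.8)), (np.float64(0.0779), np.float64(-13.2))]
side [0.55688405 0.09593241] 59.16886854960452 0.0016969743912092856 510
scene [0.5533036  0.09706042] 59.043111882863 0.0012164371523460658 347
side [0.39470882 0.12030808 0.008     ] 75 0.16158939774216094 171.91775302438586
scene [0.39200494 0.12174132 0.008     ] 110 0.16447120591106107 171.55584926076122
side gauge/screwdriver tip,handle [[0.679 0.274 0.098]
 [0.675 0.284 0.03 ]
 [0.46  0.247 0.003]
 [0.574 0.363 0.02 ]
 [0.524 0.318 0.016]]
```

```bash
cat >> h.py <<'E'
HUB=np.array([.5545,.0968]);FRONT=171.6
def R0(): return Ro.from_euler('xyz',bot.get_obs()['tcp_rot'],degrees=True).as_matrix()
def yaw(R): return np.degrees(np.arctan2(R[1,2],R[0,2]))  # heading of tool z
def goal(ang,r,z): return np.array([HUB[0]+r*np.cos(np.radians(ang)),HUB[1]+r*np.sin(np.radians(ang)),z])
def rel(P,yw):
    o=bot.get_obs();R=R0();s=R.T@(np.array(P)-o['ee_pos'])*100
    # tool x down: + turn about x lowers yaw
    return s.round(2),round((-(yw-yaw(R))+180)%360-180,1)
E
python3 - <<'E'
from h import *
R=R0();print(R.round(3),yaw(R))
for ang in(167.3,230,289): print(ang,goal(ang,.126,.1).round(3),np.degrees(np.arctan2(*goal(ang,.126,.1)[1::-1])))
print(rel(goal(167.3,.126,.12),yaw(R)))
E
```

```text
[[-0.    -0.963  0.27 ]
 [-0.001  0.27   0.963]
 [-1.    -0.    -0.001]] 74.31276514572835
167.3 [0.432 0.125 0.1  ] 16.091506022464838
230 [0.474 0.    0.1  ] 0.03368713328043125
289 [ 0.596 -0.022  0.1  ] -2.1479006531129765
(array([ 11.11, -38.19, -31.32]), np.float64(0.0))
```

play_rows(
  rows=[
    [[0, -1, -1], 3, 8],
    [[0, -3, -3], 8, 5],
    [[0, -6, -5], 15, 2],
    [[0, -9, -8], 22, 0],
    [[0, -13, -11], 29, 0],
    [[0, -17, -14], 36, 0],
    [[0, -21, -17], 43, 0],
    [[0, -25, -20], 50, 0],
    [[0, -29, -24], 57, 0],
    [[0, -33, -27], 64, 0],
    [[0, -36, -30], 71, 0],
    [[0, -38.2, -31.3], 78, 0],
  ],
)

```text
time: 1.15
ee_pos: [0.4081, 0.1561, 0.2314]
tcp_rot: [28.3, 90.0, 24.2]
wrist_force: [1.2, 0.4, -0.5]
opening: 0.0001
```

Run:
```python
from h import *
o=bot.get_obs();print(o['q'].round(2),o['ee_pos'].round(4),yaw(R0()),o['opening'],o['time'])
print(rel(goal(167.3,.127,.10),-12.7))
p,d=bot.camera("scene");cv2.imwrite("pics/s1.png",p)
```

```text
[ 20.94 -10.4   -4.7   95.69   0.   114.97] [0.4081 0.1561 0.2314] -4.029362574493023 0.00013111424242514516 1.15
(array([13.14, -2.98,  2.47]), np.float64(8.7))
```

View pics/s1.png

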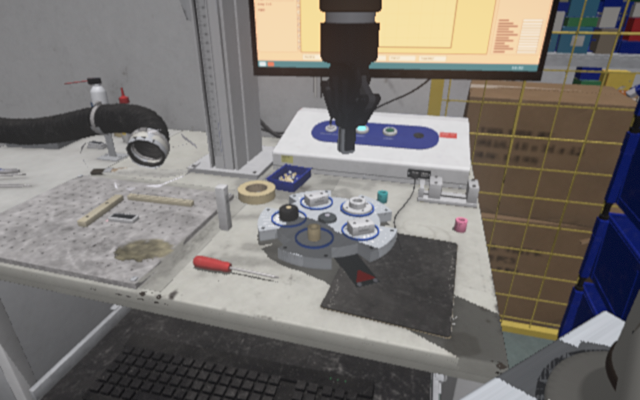

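play_rows(
  rows=[
    [[0, 0, 0], 0, 0],
    [[0, 0, 0], 0, 0],
    [[0, 0, 0], 0, 0],
  ],
)

```text
time: 1.45
ee_pos: [0.4073, 0.1587, 0.2312]
tcp_rot: [173.4, 90.0, 169.8]
wrist_force: [-0.1, 0.0, -0.2]
opening: 0.0002
```

Run:
```python
from h import *
o=bot.get_obs();print(o['q'].round(2),o['ee_pos'].round(4),yaw(R0()),o['opening'],o['time'],o['wrist_force'])
print(rel(goal(167.3,.127,.10),-12.7))
```

```text
[ 2.1280e+01 -1.0340e+01 -4.6700e+00  9.5690e+01  1.0000e-02  1.1489e+02] [0.4073 0.1587 0.2312] -3.6058540939480097 0.00023654881070043593 1.45 [-0.11805282  0.00784848 -0.16022341]
(array([13.12, -3.25,  2.55]), np.float64(9.1))
```

play_rows(
  rows=[
    [[1, -0.4, 0.4], 2, 0],
    [[3, -0.9, 0.8], 4, 0],
    [[5, -1.5, 1.2], 6, 0],
    [[7, -2, 1.7], 8, 0],
    [[9, -2.6, 2.1], 9.1, 0],
    [[11, -3, 2.4], 9.1, 0],
    [[12.5, -3.25, 2.55], 9.1, 0],
    [[13.1, -3.25, 2.55], 9.1, 0],
    [[13.1, -3.25, 2.55], 9.1, 0],
    [[13.1, -3.25, 2.55], 9.1, 0],
    [[13.1, -3.25, 2.55], 9.1, 0],
  ],
)

```text
time: 2.37
ee_pos: [0.4313, 0.1248, 0.1013]
tcp_rot: [30.5, 89.9, 17.8]
wrist_force: [-0.3, -0.1, 0.7]
opening: -0.0001
```

Run:
```python
from h import *
o=bot.get_obs();print(o['q'].round(2),o['ee_pos'].round(4),yaw(R0()),o['opening'],o['time'],o['wrist_force'])
print(rel(goal(167.3,.127,.018),-12.7))
for n in("scene","side","wrist"):
    p,d=bot.camera(n);cv2.imwrite(f"pics/{n}2.png",p)
    if n!="wrist":
        x0,y0=(240,130) if n=="scene" else (250,130)
        cv2.imwrite(f"pics/{n}2c.png",cv2.resize(p[y0:y0+180,x0:x0+200],None,fx=3,fy=3))
```

```text
[ 16.14  -9.57 -18.37  81.12   0.   118.88] [0.4313 0.1248 0.1013] -12.744243669341696 -6.767805822404428e-05 2.3667 [-0.25631421 -0.1087674   0.72235127]
(array([ 8.33, -0.03, -0.07]), np.float64(-0.0))
```

View pics/scene2c.png

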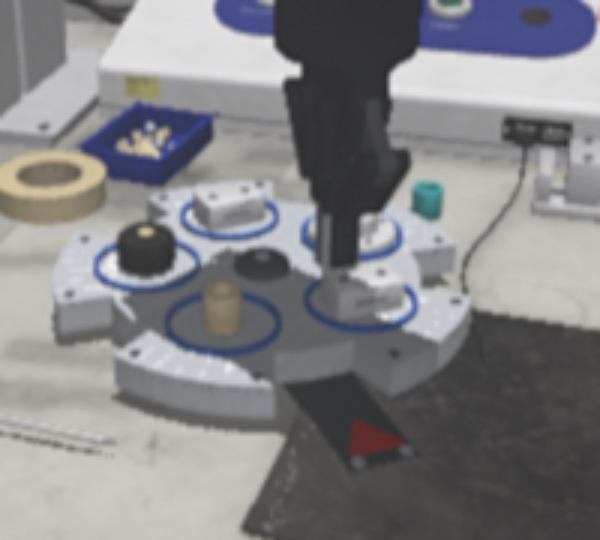

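View pics/wrist2.png

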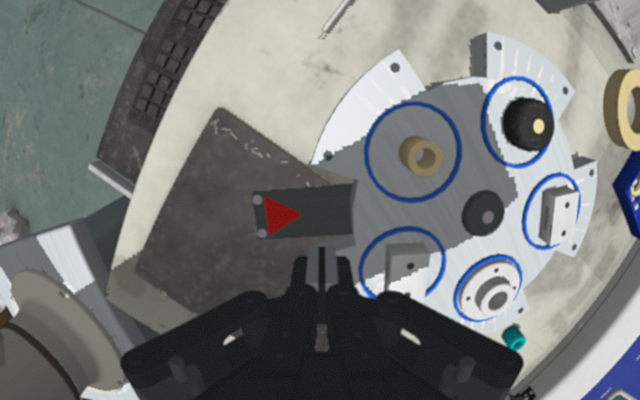

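View pics/side2c.png

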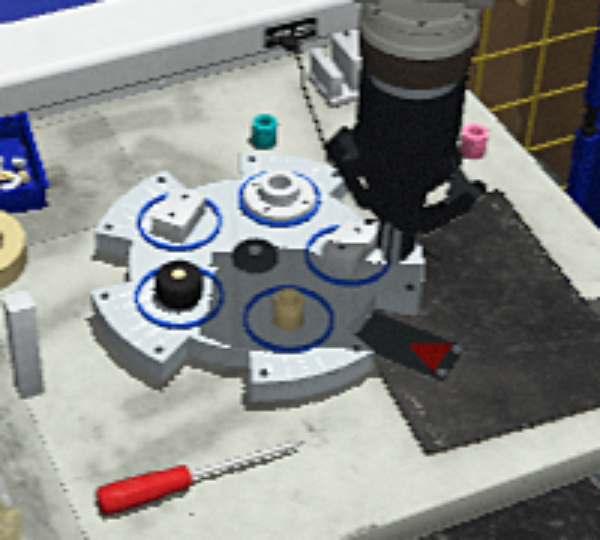

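Run:
```python
from h import *
o=bot.get_obs();print(o['ee_pos'],o['time'])
p,d=bot.camera("scene");q,e=bot.camera("side")
tcp=o['ee_pos'];R=R0()
def near(n,d):
    v,u=np.nonzero(d>0);o_,r=ray(n,np.c_[u,v]);P=o_+r*d[v,u][:,None]
    L=(P-tcp)@R; return L[(np.abs(L[:,1])<.1)&(np.abs(L[:,2])<.1)&(L[:,0]<.02)&(L[:,0]>-.14)]
L=np.r_[near("scene",d),near("side",e)]
for a in np.arange(-.13,.02,.01):
    k=L[(L[:,0]>=a)&(L[:,0]<a+.01)]
    if len(k): print(round(a,2),len(k),"y",np.percentile(k[:,1],[2,98]).round(3),"z",np.percentile(k[:,2],[2,98]).round(3))
```

```text
[0.43140865 0.1245345  0.10119569] 2.5167
-0.13 155 y [-0.014  0.032] z [-0.04  -0.009]
-0.12 241 y [-0.01   0.012] z [-0.042  0.036]
-0.11 422 y [-0.008  0.019] z [-0.048  0.036]
-0.1 482 y [-0.012  0.019] z [-0.062  0.057]
-0.09 395 y [-0.011  0.017] z [-0.063  0.055]
-0.08 327 y [-0.01   0.018] z [-0.056  0.05 ]
-0.07 244 y [-0.012  0.016] z [-0.048  0.043]
-0.06 289 y [-0.012  0.014] z [-0.04   0.037]
-0.05 127 y [-0.008  0.013] z [-0.033  0.024]
-0.04 105 y [-0.008  0.012] z [-0.017  0.01 ]
-0.03 135 y [-0.008  0.012] z [-0.016  0.013]
-0.02 114 y [-0.012  0.013] z [-0.016  0.012]
-0.01 64 y [-0.012  0.01 ] z [-0.014  0.009]
```

play_rows(
  rows=[
    [[0, 0, 0], -6, 0],
    [[0, 0, 0], -13, 0],
    [[0, 0, 0], -20, 0],
    [[0, 0, 0], -27, 0],
    [[0, 0, 0], -34, 0],
    [[0, 0, 0], -41, 0],
    [[0, 0, 0], -48, 0],
    [[0, 0, 0], -55, 0],
    [[0, 0, 0], -62, 0],
    [[0, 0, 0], -69, 0],
    [[0, 0, 0], -76, 0],
    [[0, 0, 0], -80, 0],
  ],
)

```text
time: 3.62
ee_pos: [0.4311, 0.1242, 0.1006]
tcp_rot: [-52.2, 90.0, 15.4]
wrist_force: [0.9, 0.5, 0.4]
opening: 0.0003
```

play_rows(
  rows=[
    [[0, 0, 0], -5, 0],
    [[0, 0, 0], -10, 0],
    [[0, 0, 0], -10, 0],
    [[0, 0, 0], -10, 0],
  ],
)

```text
time: 3.95
ee_pos: [0.4311, 0.1242, 0.1005]
tcp_rot: [-63.3, 90.0, 13.7]
wrist_force: [0.2, 0.0, 0.2]
opening: -0.0001
```

Run:
```python
from h import *
o=bot.get_obs();print(o['q'].round(2),o['ee_pos'].round(4),yaw(R0()),o['time'])
print(rel(goal(167.3,.126,.018),77.3))
```

```text
[ 16.07  -9.54 -18.43  81.09  -0.    29.01] [0.4311 0.1242 0.1005] 77.05456679032157 3.95
(array([ 8.25, -0.04,  0.04]), np.float64(-0.2))
```

play_rows(
  rows=[
    [[1, 0, 0], 0, 0],
    [[2, 0, 0], 0, 0],
    [[3.2, 0, 0], 0, 0],
    [[4.4, 0, 0], 0, 0],
    [[5.4, 0, 0], 0, 0],
    [[6.2, 0, 0], 0, 0],
    [[6.9, 0, 0], 0, 0],
    [[7.5, 0, 0], 0, 0],
    [[8, 0, 0], 0, 0],
    [[8.2, 0, 0], 0, 0],
    [[8.2, 0, 0], 0, 0],
    [[8.2, 0, 0], 0, 0],
  ],
)

```text
time: 4.95
ee_pos: [0.4312, 0.1242, 0.0185]
tcp_rot: [-66.1, 90.0, 11.2]
wrist_force: [0.2, 0.0, -0.1]
opening: 0.0002
```

Run:
```python
from h import *
o=bot.get_obs();print(o['q'].round(2),o['ee_pos'].round(4),yaw(R0()),o['time'],o['wrist_force'])
R=R0()
# plan: first 30 deg of arc from 167.3
for a in (5,10,15,20,25,30,35,40): print(a,*rel(goal(167.3+a,.126,.018),77.3+a))
p,d=bot.camera("side");cv2.imwrite("pics/side3c.png",cv2.resize(p[130:310,250:450],None,fx=3,fy=3))
```

```text
[ 16.07  -7.57 -25.87  71.68  -0.    28.86] [0.4312 0.1242 0.0185] 77.21114990406365 4.95 [ 0.17570145  0.01153847 -0.10218588]
5 [ 0.05 -0.08 -1.06] -5.1
10 [ 0.05 -0.23 -2.15] -10.1
15 [ 0.05 -0.47 -3.22] -15.1
20 [ 0.05 -0.8  -4.27] -20.1
25 [ 0.05 -1.22 -5.28] -25.1
30 [ 0.05 -1.73 -6.26] -30.1
35 [ 0.05 -2.32 -7.18] -35.1
40 [ 0.05 -2.99 -8.05] -40.1
```

View pics/side3c.png

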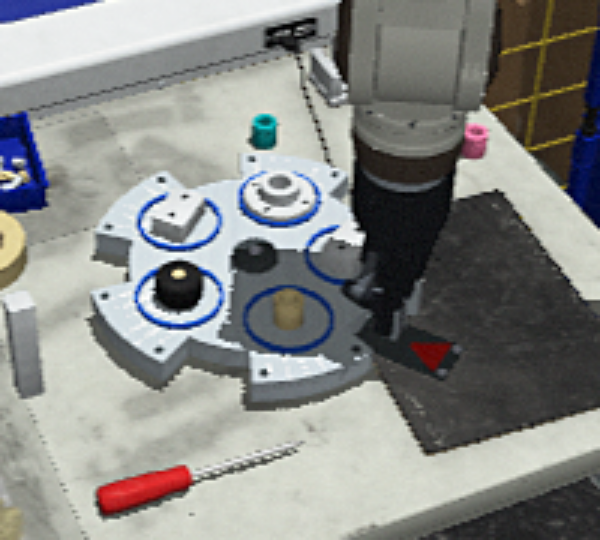

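play_rows(
  rows=[
    [[0, 0, -0.22], -1, 0],
    [[0, -0.01, -0.44], -2, 0],
    [[0, -0.02, -0.66], -3, 0],
    [[0, -0.03, -0.88], -4, 0],
    [[0, -0.05, -1.1], -5, 0],
    [[0, -0.07, -1.32], -6, 0],
    [[0, -0.09, -1.54], -7, 0],
    [[0, -0.12, -1.75], -8, 0],
    [[0, -0.16, -1.97], -9, 0],
    [[0, -0.19, -2.19], -10, 0],
    [[0, -0.23, -2.4], -11, 0],
    [[0, -0.28, -2.62], -12, 0],
  ],
)

```text
time: 6.0
ee_pos: [0.4279, 0.0978, 0.0183]
tcp_rot: [-21.0, 90.0, 68.4]
wrist_force: [-0.1, 1.5, -0.5]
opening: 0.0002
```

```bash
cat > st.py <<'E'
from fit import *
import sys
o=bot.get_obs();t=o['ee_pos'][:2]-HUB
print(o['q'].round(1),o['ee_pos'].round(4),"r",np.linalg.norm(t).round(4),"ang",np.degrees(np.arctan2(t[1],t[0])).round(2),"yaw",round(yaw(R0()),2),o['time'],"F",o['wrist_force'].round(1))
for n in sys.argv[2:]:
    p,d=bot.camera(n);cv2.imwrite(f"pics/{n}{sys.argv[1]}.png",p)
    x,e,k=fit(n,p,range(0,72,12));print(n,x[:2].round(4),np.degrees(x[2])%72,e,k)
    cv2.imwrite(f"pics/{n}{sys.argv[1]}c.png",cv2.resize(p[130:310,240:440],None,fx=3,fy=3))
E
python3 st.py 4 side scene
```

```text
[ 12.9  -8.9 -27.1  71.8   0.   13.6] [0.4279 0.0978 0.0183] r 0.1266 ang 179.54 yaw 89.32 6.0 F [-0.1  1.5 -0.5]
side [0.5569 0.096 ] 64.25014021882392 0.0017167090825139395 441
scene [0.5532 0.0972] 64.45087795739191 0.0013826153903540486 216
```

View pics/side4c.png

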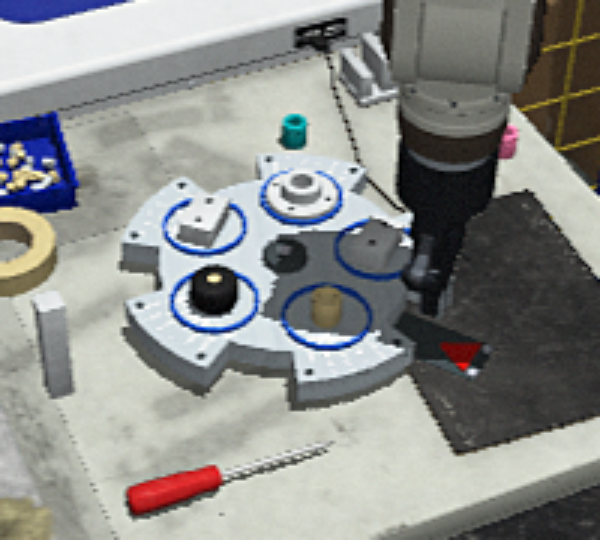

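The wheel turned 5° with 1.5 N contact. I'll continue around the arc.

play_rows(
  rows=[
    [[0, 0, -0.33], -1.5, 0],
    [[0, -0.02, -0.66], -3, 0],
    [[0, -0.04, -0.99], -4.5, 0],
    [[0, -0.07, -1.32], -6, 0],
    [[0, -0.11, -1.64], -7.5, 0],
    [[0, -0.16, -1.97], -9, 0],
    [[0, -0.21, -2.3], -10.5, 0],
    [[0, -0.28, -2.62], -12, 0],
    [[0, -0.35, -2.94], -13.5, 0],
    [[0, -0.43, -3.26], -15, 0],
    [[0, -0.52, -3.58], -16.5, 0],
    [[0, -0.62, -3.89], -18, 0],
  ],
)

```text
time: 7.1
ee_pos: [0.4336, 0.0589, 0.0183]
tcp_rot: [9.3, 90.0, 116.6]
wrist_force: [-0.2, 1.8, 0.4]
opening: -0.0001
```

```bash
python3 st.py 5 side
```

```text
[  7.7  -9.1 -27.3  71.9   0.   -9.5] [0.4336 0.0589 0.0183] r 0.1267 ang -162.61 yaw 107.28 7.1 F [-0.2  1.8  0.4]
side [0.5567 0.096 ] 9.686663959301294 0.0016733606695638926 463
```

play_rows(
  rows=[
    [[0, 0, -0.33], -1.5, 0],
    [[0, -0.02, -0.66], -3, 0],
    [[0, -0.04, -0.99], -4.5, 0],
    [[0, -0.07, -1.32], -6, 0],
    [[0, -0.11, -1.64], -7.5, 0],
    [[0, -0.16, -1.97], -9, 0],
    [[0, -0.21, -2.3], -10.5, 0],
    [[0, -0.28, -2.62], -12, 0],
    [[0, -0.35, -2.94], -13.5, 0],
    [[0, -0.43, -3.26], -15, 0],
    [[0, -0.52, -3.58], -16.5, 0],
    [[0, -0.62, -3.89], -18, 0],
  ],
)

```text
time: 8.15
ee_pos: [0.4509, 0.0237, 0.0182]
tcp_rot: [50.4, 90.0, 175.6]
wrist_force: [0.1, 0.7, -0.5]
opening: 0.0003
```

play_rows(
  rows=[
    [[0, 0, -0.33], -1.5, 0],
    [[0, -0.02, -0.66], -3, 0],
    [[0, -0.04, -0.99], -4.5, 0],
    [[0, -0.07, -1.32], -6, 0],
    [[0, -0.11, -1.64], -7.5, 0],
    [[0, -0.16, -1.97], -9, 0],
    [[0, -0.21, -2.3], -10.5, 0],
    [[0, -0.28, -2.62], -12, 0],
    [[0, -0.35, -2.94], -13.5, 0],
    [[0, -0.43, -3.26], -15, 0],
    [[0, -0.52, -3.58], -16.5, 0],
    [[0, -0.62, -3.89], -18, 0],
  ],
)

```text
time: 9.15
ee_pos: [0.4782, -0.0047, 0.0181]
tcp_rot: [57.2, 89.9, -159.6]
wrist_force: [-2.0, -0.3, -0.0]
opening: -0.0001
```

```bash
python3 st.py 6 side scene
```

```text
[ -0.6  -3.3 -22.   71.4  -0.  -53.8] [ 0.4782 -0.0047  0.0181] r 0.127 ang -126.93 yaw 143.23 9.15 F [-2.  -0.3 -0. ]
side [0.5567 0.0961] 44.70124537038638 0.0017613279830569822 480
scene [0.5533 0.0971] 45.10988411633149 0.001274942730965867 285
```

View pics/side6c.png

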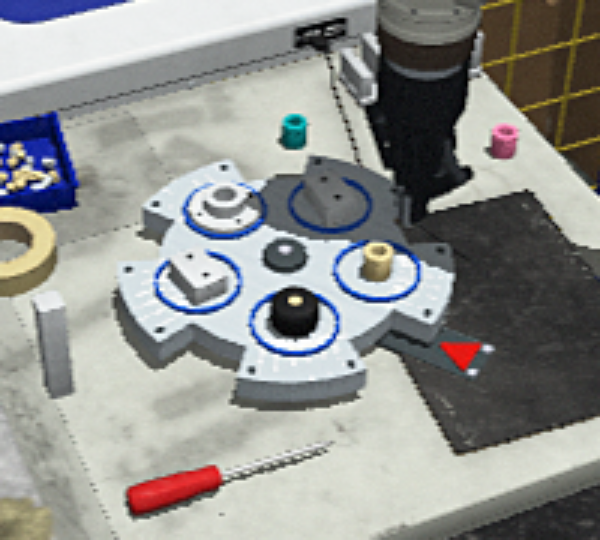

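Run:
```python
from h import *
d=np.load("pics/side0.npy")
uv=[(358,158),(372,148),(388,150),(395,140),(366,140),(338,172),(408,176),(365,165)]
for a,b in zip(uv,byd("side",uv,d).round(3)):print(a,b)
print(goal(289,.127,.018))
```

```text
(358, 158) [ 0.588 -0.177  0.019]
(372, 148) [ 0.553 -0.196  0.051]
(388, 150) [ 0.52  -0.256  0.014]
(395, 140) [ 0.5   -0.25   0.058]
(366, 140) [ 0.583 -0.23   0.05 ]
(338, 172) [ 0.617 -0.088  0.023]
(408, 176) [ 0.429 -0.14   0.026]
(365, 165) [ 0.565 -0.175  0.001]
[ 0.59584716 -0.02328086  0.018     ]
```

play_rows(
  rows=[
    [[0, 0, -0.33], -1.5, 0],
    [[0, -0.02, -0.66], -3, 0],
    [[0, -0.04, -0.99], -4.5, 0],
    [[0, -0.07, -1.32], -6, 0],
    [[0, -0.11, -1.64], -7.5, 0],
    [[0, -0.16, -1.97], -9, 0],
    [[0, -0.21, -2.3], -10.5, 0],
    [[0, -0.28, -2.62], -12, 0],
    [[0, -0.35, -2.94], -13.5, 0],
    [[0, -0.43, -3.26], -15, 0],
    [[0, -0.52, -3.58], -16.5, 0],
    [[0, -0.62, -3.89], -18, 0],
  ],
)

```text
time: 10.25
ee_pos: [0.513, -0.023, 0.0181]
tcp_rot: [46.6, 89.9, -152.2]
wrist_force: [-2.1, -1.5, -0.1]
opening: -0.0005
```

play_rows(
  rows=[
    [[0, 0, -0.33], -1.5, 0],
    [[0, -0.02, -0.66], -3, 0],
    [[0, -0.04, -0.99], -4.5, 0],
    [[0, -0.07, -1.32], -6, 0],
    [[0, -0.11, -1.64], -7.5, 0],
    [[0, -0.16, -1.97], -9, 0],
    [[0, -0.21, -2.3], -10.5, 0],
    [[0, -0.28, -2.62], -12, 0],
    [[0, -0.35, -2.94], -13.5, 0],
    [[0, -0.43, -3.26], -15, 0],
    [[0, -0.52, -3.58], -16.5, 0],
    [[0, -0.62, -3.89], -18, 0],
  ],
)

```text
time: 11.25
ee_pos: [0.5519, -0.0297, 0.0181]
tcp_rot: [35.7, 89.9, -145.1]
wrist_force: [-2.1, -1.4, 0.5]
opening: -0.0001
```

```bash
python3 st.py 7 side scene
```

```text
[ -3.1   6.8 -11.7  71.6  -0.  -92.2] [ 0.5519 -0.0297  0.0181] r 0.1265 ang -91.18 yaw 179.18 11.25 F [-2.1 -1.4  0.5]
side [0.5568 0.0958] 8.107983771358413 0.0016929446474605444 484
scene [0.5536 0.0971] 8.66724046472008 0.001323301729768734 332
```

View pics/side7c.png

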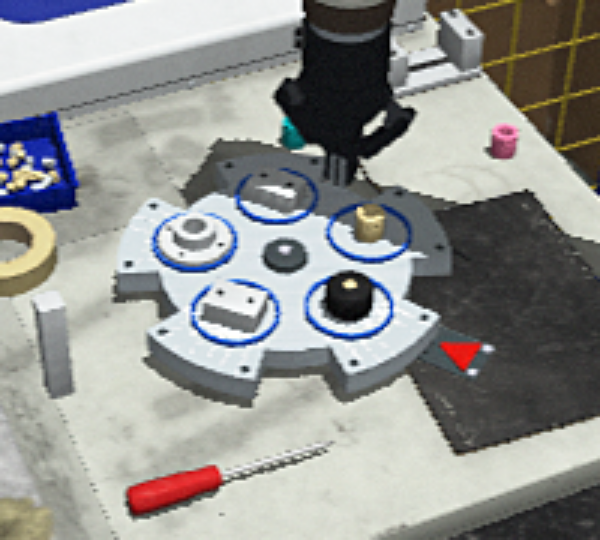

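play_rows(
  rows=[
    [[0, 0, -0.33], -1.5, 0],
    [[0, -0.02, -0.66], -3, 0],
    [[0, -0.04, -0.99], -4.5, 0],
    [[0, -0.07, -1.32], -6, 0],
    [[0, -0.11, -1.64], -7.5, 0],
    [[0, -0.16, -1.97], -9, 0],
    [[0, -0.21, -2.3], -10.5, 0],
    [[0, -0.28, -2.62], -12, 0],
    [[0, -0.35, -2.94], -13.5, 0],
    [[0, -0.43, -3.26], -15, 0],
    [[0, -0.5, -3.51], -16.2, 0],
    [[0, -0.55, -3.68], -17, 0],
  ],
)

```text
time: 12.35
ee_pos: [0.5893, -0.0244, 0.0182]
tcp_rot: [-23.9, 90.0, 172.4]
wrist_force: [-0.5, -1.9, -0.1]
opening: 0.0001
```

```bash
python3 st.py 8 side scene
python3 - <<'E'
from h import *
for n,r in(("side",.8),("scene",.55)):
    p=cv2.imread(f"pics/{n}8.png");cv2.imwrite(f"pics/{n}8d.png",cv2.resize(p[190:290,270:430],None,fx=5,fy=5,interpolation=cv2.INTER_CUBIC))
    h,b=proj(n,[[*HUB,.043],[*HUB,.0]])
    print(n,h,proj(n,goal(171.4,.078,.034)),proj(n,goal(171.4,.078,.060)))
E
```

```text
[  -2.4   11.6   -6.1   72.2    0.  -108.7] [ 0.5893 -0.0244  0.0182] r 0.1261 ang -73.96 yaw -163.7 12.35 F [-0.5 -1.9 -0.1]
side [0.5568 0.0959] 25.28199695762077 0.0016831903734148962 500
scene [0.5534 0.0971] 25.81871399283091 0.0012590370138194308 304
side [335.29679393 213.55338536] [[362.99643396 227.13380521]] [[363.50951358 219.3681409 ]]
scene [326.83272064 214.93014688] [[342.60189287 237.81175057]] [[342.9583582 225.6508523]]
```

View pics/side8d.png

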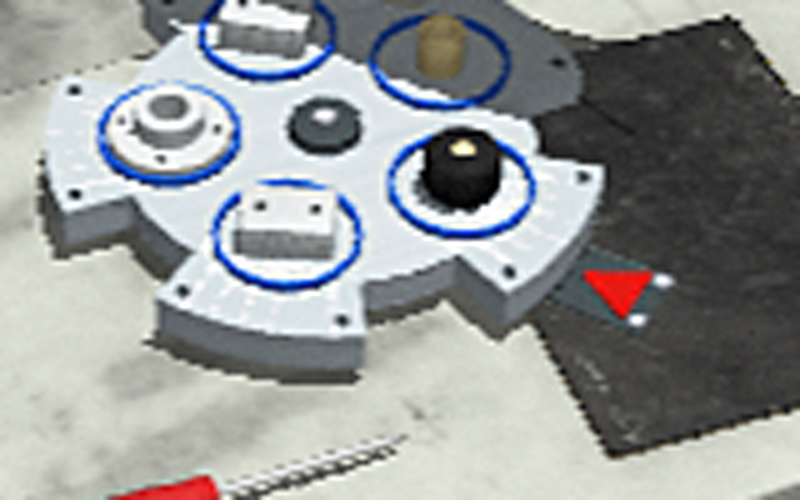

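View pics/scene8d.png

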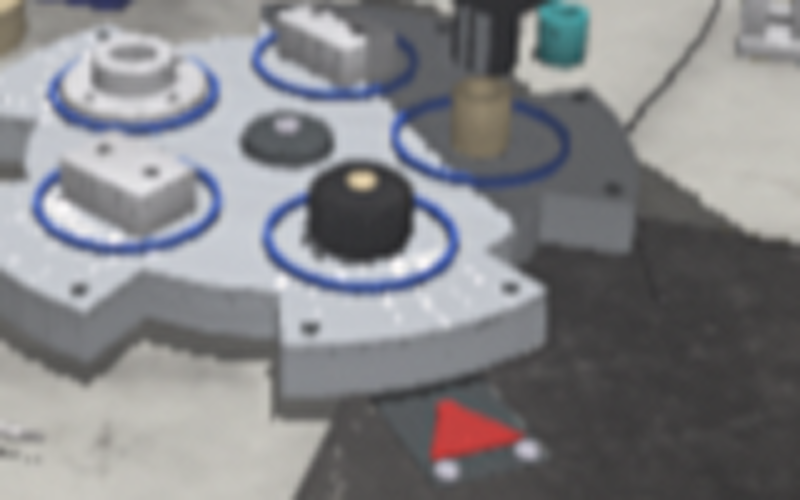

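play_rows(
  rows=[
    [[0, 0, -0.22], -1, 0],
    [[0, -0.01, -0.35], -1.6, 0],
    [[0, -0.01, -0.42], -1.9, 0],
    [[0, -0.01, -0.42], -1.9, 0],
    [[0, -0.01, -0.42], -1.9, 0],
  ],
)

```text
time: 12.87
ee_pos: [0.5932, -0.0232, 0.0183]
tcp_rot: [-151.6, 90.0, 46.5]
wrist_force: [0.9, -0.2, -0.5]
opening: 0.0004
```

```bash
python3 st.py 9 side scene
python3 - <<'E'
from h import *
for n in("side","scene"):
    p=cv2.imread(f"pics/{n}9.png");cv2.imwrite(f"pics/{n}9d.png",cv2.resize(p[190:290,270:430],None,fx=5,fy=5,interpolation=cv2.INTER_CUBIC))
E
```

```text
[  -2.2   12.1   -5.5   72.3    0.  -110.4] [ 0.5932 -0.0232  0.0183] r 0.1261 ang -72.14 yaw -161.89 12.8667 F [ 0.9 -0.2 -0.5]
side [0.5568 0.0959] 27.268929485744092 0.0018016983422935887 503
scene [0.5535 0.0971] 27.49120364374413 0.001287881980173552 311
```

View pics/side9d.png

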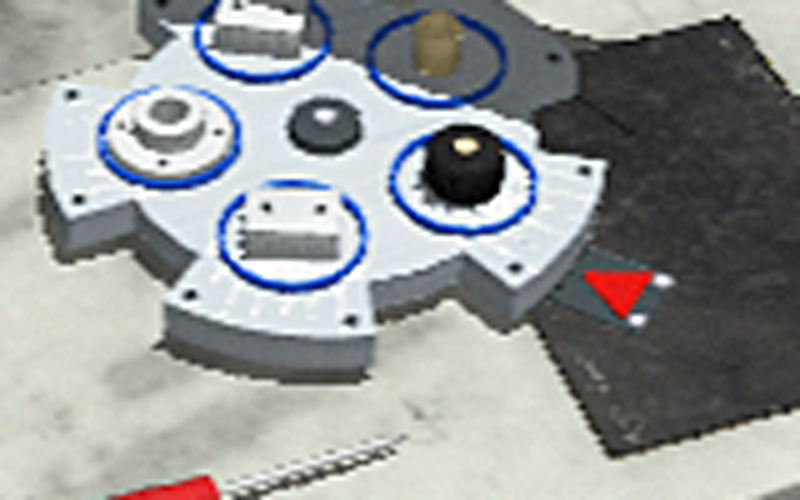

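View pics/scene9d.png

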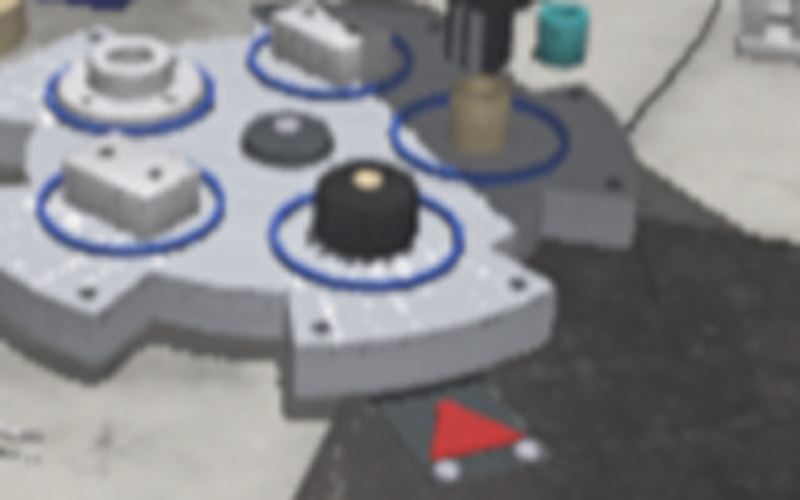

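play_rows(
  rows=[
    [[0, 0, 0.2], 0, 0],
    [[0, 0, 0.5], 0, 0],
    [[0, 0, 0.9], 0, 0],
    [[0, 0, 1.1], 0, 0],
    [[0, 0, 1.1], 0, 0],
    [[-1, 0, 1.1], 0, 0],
    [[-3, 0, 1.1], 0, 0],
    [[-5, 0, 1.1], 0, 0],
    [[-7, 0, 1.1], 0, 0],
    [[-9, 0, 1.1], 0, 0],
    [[-11, 0, 1.1], 0, 0],
    [[-12, 0, 1.1], 0, 0],
  ],
)

```text
time: 13.97
ee_pos: [0.5835, -0.0267, 0.1419]
tcp_rot: [159.5, 89.8, -2.4]
wrist_force: [0.3, -0.5, 0.9]
opening: -0.0001
```

play_rows(
  rows=[
    [[0, 0, 0], 0, 0],
    [[-2, 1, 0], 0, 0],
    [[-4, 3, 0], 0, 0],
    [[-6, 5, 0], 0, 0],
    [[-6, 5, 0], 0, 0],
    [[-6, 5, 0], 0, 0],
    [[-6, 5, 0], 0, 0],
  ],
)

```text
time: 14.55
ee_pos: [0.5978, -0.0739, 0.1966]
tcp_rot: [-31.5, 89.9, 166.6]
wrist_force: [-0.4, 0.4, -0.0]
opening: 0.0001
```

```bash
python3 st.py 10 side scene
python3 - <<'E'
from h import *
for n,uv in(("side",(363,219)),("scene",(343.6,225.8))):
    h=dict(side=[.5568,.0959],scene=[.5535,.0971])[n]
    k=atz(n,uv,.061)[0,:2]-h;f=.078*np.array([np.cos(np.radians(171.4)),np.sin(np.radians(171.4))])
    print(n,k,np.linalg.norm(k),np.degrees(np.arctan2(k[1],k[0])),"err mm",np.linalg.norm(k-f)*1e3)
E
```

```text
[  -7.1   11.8   13.9   92.2    0.  -115.2] [ 0.5978 -0.0739  0.1966] r 0.1761 ang -75.78 yaw -161.91 14.55 F [-0.4  0.4 -0. ]
side [0.5569 0.0958] 27.246316095407256 0.0018212575506851602 520
scene [0.5534 0.0971] 27.415706387743505 0.0012921779837164063 355
side [-0.07816443  0.01281823] 0.07920848657308441 170.6869279099714 err mm 1.554790836026387
scene [-0.07861343  0.01160884] 0.0794659479347258 171.5998462867511 err mm 1.4914463333122954
```

View pics/side10.png

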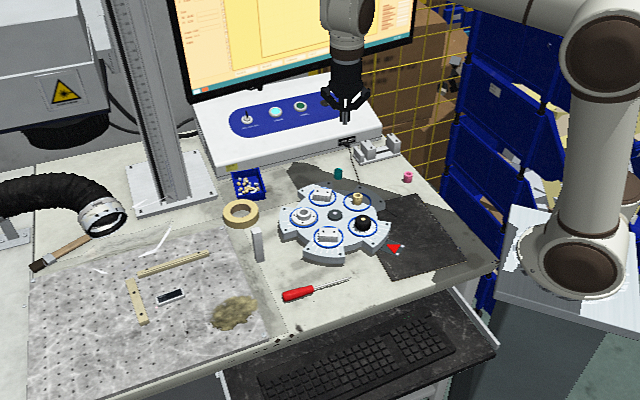

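View pics/scene10c.png

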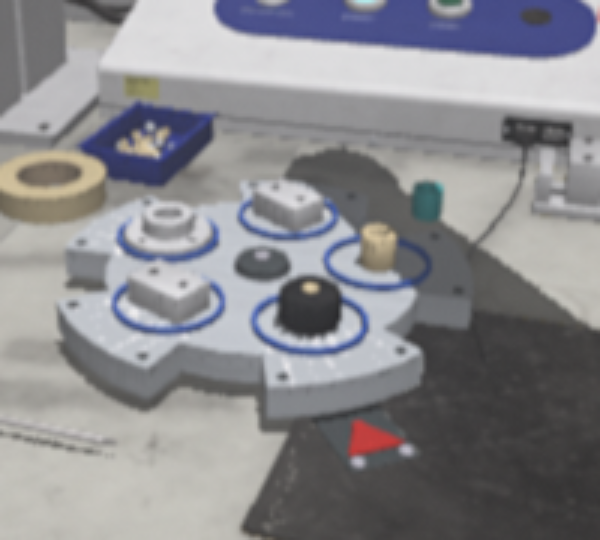

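The knob (side 363,222) is in line with the arrow, about 1.5 mm from the front place. All five parts stand in their nests, the tape, gauge and screwdriver haven't moved, and the arm is clear. I'm handing it in.

```bash
python3 -c "
from workcell import bot
print(bot.job_done())"
```

```text
the job is handed in; nothing more can be done
None
```

The black knob now stands at the front in line with the red arrow, and I have handed the job in (no verdict is reported back). I lowered the closed fingertips into the front notch, turned the wheel about 112° anticlockwise by pushing on the notch's side wall, then backed off and lifted the arm clear. The push took 1 to 3 N, and the last clock reading was about 15 s.

- **Knob position:** both cameras put the knob about 1.5 mm from the front place (limit 14 mm). They disagreed by about 1° on its direction, 170.7° against 171.6°, with the arrow at about 171.4°. I used per-camera hub positions, which differ by about 3.5 mm in x.
- **Wheel at rest:** the wheel angle was the same before and after I withdrew, to within 0.1°.
- **Everything else:** in the last pictures all five parts stand upright in their nests. The screwdriver, tape, gauge and the pink and turquoise look-alikes look unmoved. I judged these by eye only and did not measure them.

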